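# Roll a round bar into the V-block

## Robot

A 7-joint arm with a two-finger parallel gripper is mounted at the origin on a cart in front of the work surface, level with it; the furniture and walls round the work are solid. World frame = base frame: x ahead of the robot, y to its left, z up, the work surface at z = 0. Lengths are in m, angles in rad, forces in N, time in s.
With the tool pointing down it reaches from about 0.425 to 0.825 m from the base axis. Payload 3.6 kg.
Tool frame: the origin (TCP) lies at the very end of the fingers, on their centre line; the grasp point (between the pads) lies 19 mm behind it (env.grasp_offset is the distance from the TCP to the grasp point, in m); z points along the fingers, y is the line along which they close (so a half turn about z gives the same grasp; the last joint's range is limited). The gripper opens to 85 mm and grips with 20 to 120 N. Pads are 22 mm wide; open, the fingers measure 114 mm over their backs; the gripper's body (76 mm by 85 mm) begins 54 mm behind the grasp point. The pads swing forward as they close: fully open they stand 13 mm farther back than shut.
Start: joints at [-1.19, 0.615, -0.013, 1.423, 0.008, 1.103, -0.04], TCP at [0.257, 0.597, 0.231] pointing down, gripper open.
Joint ranges: [-3.12, 3.12], [-0.3, 2.06], [-1.34, 1.32], [0.26, 2.42], [-1.36, 4.5], [0.01, 1.98], [-2.84, 2.84]. Speed limits (rad/s): [2.79, 2.79, 3.14, 3.14, 3.14, 3.14, 3.14].

## Interface

Orientations are given as a unit quaternion [x, y, z, w].
In Python, from station import env gives the robot as it stands.
- The arm moves only by the shell command python3 -m crank 'ROWS' [FORCE]. ROWS is JSON, a list of rows, each a list of 3 entries, a list of its own where there are three numbers: the opening, from 0 (shut) to 1 (fully open), then the shift along the tool's x, y, z in units of 50 mm (1.0 is 50 mm), then the turn about the tool's z in degrees. A call has 1 to 5 rows; each row shifts and turns the commanded pose from where the row before left it, along the tool's axes as they then stand; what a row does not reach is not made up. A row lasts 1/10 s, in which the tool goes at most 50 mm and 8.59 degrees, less where a joint would pass 70% of its speed; a pose out of reach is approached as far as the arm can. A call is refused whole if a number of a shift passes 1 or a number of a turn 8.59, either way. A call with a gripper value outside its range is refused whole. The fingers move at their own pace and stop on an object; FORCE is the grip in N (left out, the last holds). Time passes only in rows, so rows that do not move let the fingers close. It gives the time, the measured TCP pose, the force, the opening and the grip force at its end, in the units of the state.
- env.get_state(): the state, without advancing time (a new reading comes with each control period).
- env.camera(name): name is "scene" or "side" or "wrist"; returns the picture (384x512x3 uint8, red, green, blue); there is no depth.
- env.camera_info(name): a dict with "camera_matrix" (3x3 intrinsics, pixels), "D" ([k1, k2, p1, p2, k3] as OpenCV has them; the pictures are not rectified), "xyz" and "rotation" of the camera in the world. Camera axes: x right, y up, looking along -z (the intrinsics and any distortion apply to the point x, -y, -z); pixel columns grow to the right and rows downward; lengths in m; the calibration is good to about 2 mm. A picture is of the moment at which its call begins: read the wrist's pose just before it. camera_info takes no time and is no camera call; for the wrist camera it gives the pose at the moment of the call.
- env.finish_job(): hands the job in; it is judged then, once.
Trained networks look in the newest picture that a camera, given by its name, has taken for a name from the list of things; names that differ only in an ending like _2 or _b are one class to them, and where a whole thing is asked for, a point or a joint stands for the part that bears it (a point fixed in the world has none). Each returns a list of dicts, best first, with "conf" (0 to 1); they miss things now and then, are a little off and sometimes report something else, mostly with a low value. They report only what shows in the picture. A call takes as long as a camera call. They do not tell look-alikes from the thing itself.
- env.cut_out(name, camera): "pixels" (384x512 bool, what is visible of it) and "rect" ([left, top, width, height] in pixels, round what is visible of it).
The state is a dict: "time": time; "joint_pos": joint angles; "dq": joint speeds; "tau": joint torques, N m; "eef_pos": TCP position; "eef_rot": TCP orientation; "force": force on the tool from outside, world axes, zero at the start; "moment": the same for the moment, N m; "grip_width": finger opening in m; "grip_force": force on a finger pad.
Only numpy, scipy, OpenCV 4.12 (cv2) and the standard library are available. Lean on these libraries where they do the work, as an engineer would, in place of code of your own. Each camera call takes 0.05 s, during which the arm holds its last target. There are 200 camera calls.

## Task

Roll the loose steel bar along the bench by its side, up the ramp of the V-block and into its V, so that it ends up lying in the V with its far end against the upright end stop. Only push it gently with the fingertips or the outside of the fingers: never grasp or lift it, and do not disturb the vial, the rubber stopper or the brass tee.

Things in the scene. Friction and masses are not known exactly. Their poses are not given: they have to be found in the camera images.
- bar: Plain round steel bar, 36 mm diameter, 150 mm long, 0.3 to 0.6 kg, loose on the bench left of the V-block, its axis within 0.15 rad of the V's. Origin at its centre (18 mm up); x is its long axis (ends at x = -75 and +75 mm), y and z turn as it rolls. Polished, friction about 0.35: pushed sideways at mid height it rolls, and soon stops when left.
- v_block: Grey-painted metal V-block fixed to the bench, 130 mm long (x = -65 to 65 mm); the V runs along x, the ramp is on the +y side. Origin on the bench under the V's bottom line, which is 3 mm up. Both flanks are at 35 degrees; the back one rises only to 16 mm at y = -19 mm, then a flat rail ends at y = -35 mm: do not push the bar over it. The -x end, toward the robot, is open. The bar starts at y = 135 to 182 mm.
- v_block_crest (a point): Middle of the V-block's crest, 12 mm above the bench at y = 13 mm of the block: from here the ramp falls away to the bench at y = 73 mm, and on the other side the entry flank falls into the V.
- v_block_stop (a point): Point on the face of the end stop that the bar's far end meets, at the height of a seated bar's axis (block x = 65, y = 0, z = 25 mm). The stop is an upright plate 10 mm thick on the V-block's far (+x) end, y = -35 to 15 mm, 46 mm high. The bar's far end starts 20 to 35 mm short of this face along x.
- v_block_seat (a point): Where the centre of the bar lies when seated in the V with its far end against the stop: block x = -10, y = 0, z = 25 mm. The bar's near end then sticks 20 mm out of the block's open end.
- vial: Bystander: small glass sample vial with a screw cap, 28 mm wide, 58 mm high, standing beyond the work. Origin at the centre of its underside.
- stopper: Bystander: tapered rubber stopper, 34 mm wide, 28 mm high, standing on the robot's side of the work. Origin at the centre of its underside.
- tee: Bystander: brass tee fitting, 34 x 44 x 16 mm, lying to the left of the bar. Origin at the centre of its underside.
Not all that is in view belongs to the job. What is shaped like the bar but orange is not meant.

How it is judged:
On the way:
1. the bar has rolled over its side (more than a fifth of a turn), not merely slid (angle between bar's own z axis and vertical above 1.25 rad), for 0.05 s.
At the end, for the whole second after the job is handed in: The bar lies at rest in the V on both flanks (centre within 4 mm of the V's middle and not more than 3 mm high, axis within 0.05 rad of the V) and its far end is within 4 mm of the end stop (y of bar in the frame of v_block between -0.004 and 0.004 m and z of bar in the frame of v_block below 0.028 m and angle between the x axis of bar and the x axis of v_block, either way round below 0.05 rad and x of bar in the frame of v_block above -0.014 m and linear speed of bar below 0.01 m/s and angular speed of bar below 0.2 rad/s); the robot touches nothing.
It fails at once if the bar is lifted: its centre more than 8 mm above its rolling height on the bench, or 15 mm above the crest of the block (45 mm above the bench), or it is tipped more than 0.3 rad (height (world z) of bar above 0.045 m or (height (world z) of bar above 0.026 m and y of bar in the frame of v_block above 0.085 m) or angle between bar's own x axis and vertical below 1.27 rad or angle between bar's own x axis and vertical above 1.87 rad).
It fails at once if the fingers press on the bar with more than 40 N (contact force between the fingers and bar above 40 N).
It fails at once if the vial, the rubber stopper or the brass tee is moved more than 20 mm (distance of any of vial, stopper, tee from where it was at the start of the episode above 0.02 m).
It also fails if it takes over 51 s, if anything falls off the work surface, if the arm or the gripper's body presses on something with over 40 N, if the wrist force passes 120 N, or if a joint passes its speed limit or range.

## Working session

There is one attempt and no reset: what is moved stays moved. The work goes in short steps, Python scripts to look and compute and a shell command to move; the robot and the scene stay as the last step left them, time stands still between calls to the robot, and variables do not carry over. Pictures are saved under pics/ and viewed, at most 10 in all, crops included, and the job is handed in when it is done.

```bash
mkdir -p pics
cat > h.py <<'E'
from station import env
import numpy as np, cv2
def ray(cam,uv):
    i=env.camera_info(cam);K=np.array(i["camera_matrix"],float);D=np.array(i["D"],float)
    p=cv2.undistortPoints(np.array(uv,float).reshape(-1,1,2),K,D).reshape(-1,2)
    R=np.array(i["rotation"],float)
    if R.size==4:
        from scipy.spatial.transform import Rotation as Ro; R=Ro.from_quat(R).as_matrix()
    d=np.c_[p[:,0],-p[:,1],-np.ones(len(p))]@R.T
    return np.array(i["xyz"],float),d
def onz(cam,uv,z):
    o,d=ray(cam,uv); return o+d*((z-o[2])/d[:,2])[:,None]
E
python3 - <<'E'
from h import *
s=env.get_state();print(s)
for c in("scene","side"):
    im=env.camera(c);cv2.imwrite(f"pics/{c}0.png",im[:,:,::-1]);i=env.camera_info(c);print(c,i["xyz"],i["rotation"])
    for n in("bar","v_block","vial","stopper","tee"):
        for r in env.cut_out(n,c)[:3]:
            m=np.array(r["pixels"],np.uint8);cs,_=cv2.findContours(m,0,1)
            q=max(cs,key=cv2.contourArea) if cs else None
            print(n,round(r["conf"],2),r["rect"],cv2.minAreaRect(q) if q is not None else 0)
E
```

```text
{'time': 0.0, 'joint_pos': array([-1.19048982,  0.61588832, -0.01258969,  1.42492581,  0.00808265,
        1.10335271, -0.04035758]), 'dq': array([-1.64607809e-03, -1.82697000e-03, -1.04042756e-03,  3.44020963e-04,
       -1.75241871e-05,  9.39595955e-04,  3.28651266e-04]), 'tau': array([ 6.23337091e-04, -4.69218600e+01,  2.59306999e-01, -1.71030468e+01,
        9.92408604e-03,  9.77478776e-03, -8.39992225e-06]), 'eef_pos': array([0.25688993, 0.59625311, 0.23014932]), 'eef_rot': array([ 2.01964498e-01,  9.79392030e-01, -1.23957982e-03, -2.37509548e-04]), 'force': array([ 0.56236416,  0.0728795 , -0.08038127]), 'moment': array([-0.02308264, -0.01217796,  0.00971894]), 'grip_force': 0.0, 'grip_width': 0.08535951339278186}
scene [ 0.06644979 -0.12144926  0.84300943] [ 0.32137858 -0.12138707 -0.35080154  0.87115972]
bar 0.71 [255.0, 188.7, 45.3, 50.9] ((277.4448547363281, 215.53659057617188), (15.957708358764648, 59.65679168701172), 42.397438049316406)
bar 0.71 [165.4, 206.2, 66.3, 19.3] ((198.2551727294922, 216.56207275390625), (14.616005897521973, 62.53324890136719), 85.2363510131836)

[... 780 characters left out ...]
494987487793)
bar 0.67 [232.4, 198.9, 59.0, 19.6] ((262.7823791503906, 210.04727172851562), (16.70392608642578, 58.4466552734375), 82.14668273925781)
v_block 0.57 [251.1, 229.9, 75.3, 39.4] ((264.5, 258.5000305175781), (41.59086608886719, 25.491174697875977), 26.56505012512207)
vial 0.52 [332.0, 205.5, 17.3, 28.0] ((340.27996826171875, 218.0399932861328), (12.727922439575195, 26.870058059692383), 8.13010311126709)
stopper 0.72 [232.1, 199.0, 58.9, 22.1] ((261.8552551269531, 210.28591918945312), (16.122276306152344, 58.8731803894043), 83.82982635498047)
stopper 0.5 [156.0, 211.0, 17.6, 16.7] ((163.47061157226562, 215.8823699951172), (18.432706832885742, 15.522278785705566), 75.96376037597656)
```

Run:
```python
import cv2
a=cv2.imread("pics/scene0.png")[140:300,140:400];b=cv2.imread("pics/side0.png")[140:300,140:400]
cv2.imwrite("pics/c0.png",cv2.resize(a,None,fx=3,fy=3,interpolation=2));cv2.imwrite("pics/c1.png",cv2.resize(b,None,fx=3,fy=3,interpolation=2))
```

```text
(no output)
```

View pics/c0.png

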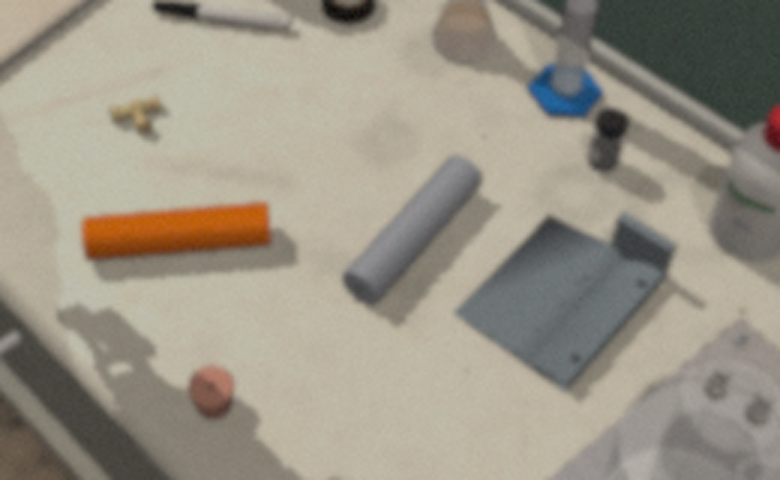

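View pics/c1.png

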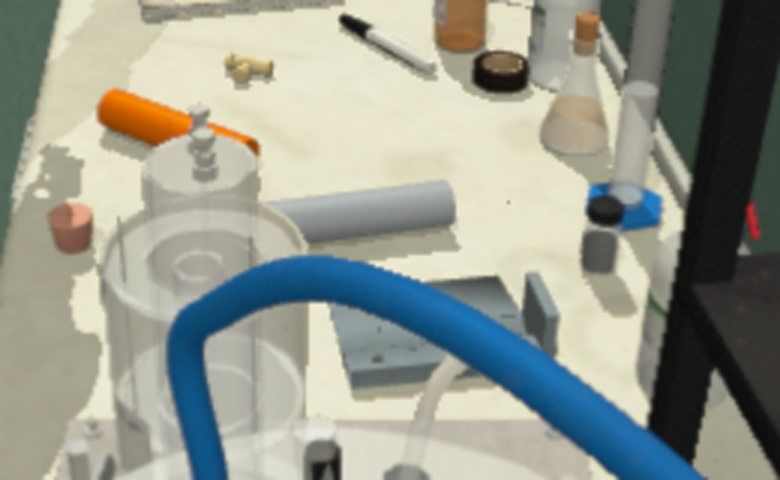

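The scene picture shows the grey bar (centre about 277,215), the V-block (left ramp corner 293,244, far ramp corner 323,212, near rail corner 329,268), the orange decoy at left, the stopper (211,270), the tee (185,176) and the vial (342,187). The side view is partly hidden by glassware and a hose standing in front of it.

```bash
cat >> h.py <<'E'
def proj(cam,P):
    i=env.camera_info(cam);K=np.array(i["camera_matrix"],float);D=np.array(i["D"],float)
    from scipy.spatial.transform import Rotation as Ro
    R=np.array(i["rotation"],float); R=Ro.from_quat(R).as_matrix() if R.size==4 else R
    c=(np.array(P,float)-np.array(i["xyz"]))@R; c=c*[1,-1,-1]
    return cv2.projectPoints(c.reshape(-1,1,3),np.zeros(3),np.zeros(3),K,D)[0].reshape(-1,2)
def b2w(p,q):
    c,s=np.cos(p[2]),np.sin(p[2]);q=np.atleast_2d(np.array(q,float));return np.c_[p[0]+c*q[:,0]-s*q[:,1],p[1]+s*q[:,0]+c*q[:,1],q[:,2]]
def w2b(p,q):
    c,s=np.cos(p[2]),np.sin(p[2]);d=np.atleast_2d(q)[:,:2]-p[:2];return np.c_[c*d[:,0]+s*d[:,1],-s*d[:,0]+c*d[:,1]]
def hull(cam,p,z=0.018):
    t=np.linspace(0,2*np.pi,40);r=.018
    q=np.concatenate([np.c_[np.full(40,x),r*np.cos(t),z+r*np.sin(t)] for x in(-.075,.075)])
    return cv2.convexHull(proj(cam,b2w(p,q)).astype(np.float32))
def fitbar(cam,mask,p0,z=0.018):
    from scipy.optimize import minimize
    def f(p):
        m=np.zeros((384*4,512*4),np.uint8);cv2.fillConvexPoly(m,np.round(hull(cam,p,z)*4).astype(int),1)
        m=cv2.resize(m.astype(np.float32),(512,384),interpolation=cv2.INTER_AREA);return ((m-mask)**2).sum()
    r=minimize(f,p0,method="Nelder-Mead",options=dict(initial_simplex=np.array([p0,np.add(p0,[.01,0,0]),np.add(p0,[0,.01,0]),np.add(p0,[0,0,.06])]),xatol=2e-4,fatol=.1))
    return r.x,r.fun
E
python3 - <<'E'
from h import *
from scipy.optimize import least_squares
env.camera("scene")
uv=[(292.7,244),(322.7,212.3),(329,268.3)]
print(onz("scene",uv,0),onz("scene",uv,.016)[2])
Q=np.array([[-.065,.073,0],[.065,.073,0],[-.065,-.035,.016]])
P=onz("scene",uv,0);
s=least_squares(lambda p:(proj("scene",b2w(p,Q))-uv).ravel(),[P[:,0].mean(),P[:,1].mean(),0.2]);b=s.x
print("block",b,s.fun)
m=env.cut_out("bar","scene")
for r in m:
    mk=np.array(r["pixels"],np.float32);c=np.argwhere(mk>0).mean(0)[::-1]
    if c[0]<240: continue
    g=onz("scene",[c],.018)[0]
    x,f=fitbar("scene",mk,[g[0],g[1],b[2]]);print("bar",x,f,mk.sum(),"in block",w2b(b,x[:2]),"yaw",x[2]-b[2])
    np.save("st.npy",[b,x])
o={n:onz("scene",[u],h)[0] for n,u,h in(("vial",(342,187),.029),("stopper",(210.6,270.2),.014),("tee",(185,176),.008))}
for n in o: print(n,o[n],w2b(b,o[n]))
print("seat",b2w(b,[-.01,0,.025]))
E
```

```text
[[5.15901898e-01 2.16712769e-01 1.11022302e-16]
 [6.39265261e-01 2.28523568e-01 0.00000000e+00]
 [5.26565634e-01 1.15747229e-01 0.00000000e+00]] [0.51783281 0.11124533 0.016     ]
block [0.58198958 0.15015516 0.07047264] [-1.64745735  0.53342829  0.92869529 -0.31362017  0.72109903 -0.32499539]
bar [0.5399057  0.28953785 0.14669161] 51.890625 813.0 in block [[-0.03216489  0.14200003]] yaw 0.07621897949262856
vial [0.71681659 0.23482956 0.029     ] [[0.14045463 0.07497047]]
stopper [0.32647938 0.29104121 0.014     ] [[-0.24495559  0.15852793]]
tee [0.46454874 0.56093547 0.008     ] [[-0.08822452  0.4180302 ]]
seat [[0.57201441 0.14945101 0.025     ]]
```

```bash
python3 -m crank '[[1,[-0.86,-0.33,0],0],[1,[-0.86,-0.33,0],0],[1,[-0.86,-0.33,0],0],[1,[-0.86,-0.33,0],0]]'; python3 -m crank '[[1,[-0.86,-0.33,0],0],[1,[-0.86,-0.33,0],0],[1,[-0.86,-0.33,0],0],[1,[-0.86,-0.33,0],0]]'; python3 -m crank '[[1,[0,0,0],7.8],[1,[0,0,0],7.8],[1,[0,0,0],7.8],[1,[0,0,0],7.8]]';python3 -m crank '[[1,[0,0,0],7.8],[1,[0,0,0],7.8],[1,[0,0,0],7.8],[1,[0,0,0],7.8],[1,[0,0,0],0]]'
cat >> h.py <<'E'
from scipy.spatial.transform import Rotation as Ro
def tool():
    s=env.get_state();b=np.load("st.npy")[0];R=Ro.from_quat(s["eef_rot"]).as_matrix()
    p=s["eef_pos"];print("t",round(s["time"],2),"world",p.round(4),"block y,x",w2b(b,p).round(4),"z",p[2].round(4),"tool-y heading-block deg",np.degrees(np.arctan2(R[1,1],R[0,1])-b[2]).round(2),"tilt",R[2].round(3),"F",s["force"].round(1))
    return p,R
E
python3 - <<'E'
from h import *
p,R=tool()
im=env.camera("wrist");cv2.imwrite("pics/w1.png",im[:,:,::-1])
for n in("bar","v_block"):
    for k,r in enumerate(env.cut_out(n,"wrist")):
        print(n,r["conf"],r["rect"]); 
        if n=="bar":np.save(f"wb{k}.npy",r["pixels"])
E
```

```text
time: 1.1
eef_pos: [0.3902, 0.467, 0.2315]
eef_rot: [0.202, 0.979, 0.0, 0.0]
force: [-0.3, -0.5, -0.5]
grip_width: 0.0858
grip_force: 0.0
time: 1.5
eef_pos: [0.5221, 0.3383, 0.2316]
eef_rot: [0.202, 0.979, 0.0, 0.0]
force: [0.7, 1.1, -0.1]
grip_width: 0.0855
grip_force: 0.0
time: 1.9
eef_pos: [0.5209, 0.3395, 0.2313]
eef_rot: [0.461, 0.888, 0.0, -0.0]
force: [-0.3, 0.1, 0.2]
grip_width: 0.0853
grip_force: 0.0
time: 2.4
eef_pos: [0.5207, 0.3399, 0.2313]
eef_rot: [0.68, 0.733, -0.0, 0.0]
force: [-0.0, 0.7, -0.4]
grip_width: 0.0855
grip_force: 0.0
t 2.4 world [0.5207 0.3399 0.2313] block y,x [[-0.0478  0.1936]] z 0.2313 tool-y heading-block deg 0.29 tilt [-0.  0. -1.] F [-0.   0.7 -0.4]
bar 0.82 [215.6, 183.5, 115.5, 33.4]
bar 0.59 [108.3, 36.2, 113.8, 106.5]
v_block 0.61 [247.5, 238.9, 93.5, 81.1]
```

View pics/w1.png

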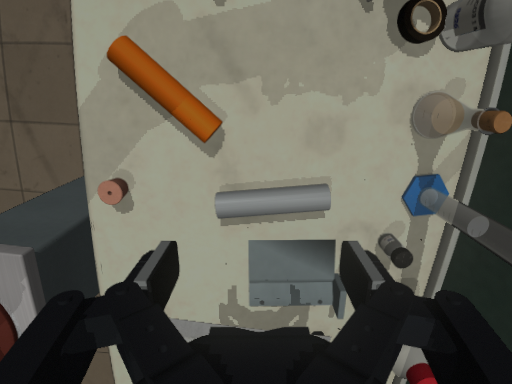

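The wrist view shows the bar (215–330, 184–217), the V-block's ramp edge (248,240)–(335,239), crest near row 280, rail corner (250,306), and the stop at right (340,295). The orange decoy is well above.

Run:
```python
from h import *
from scipy.optimize import least_squares
b0,x0=np.load("st.npy")
uv=np.array([(248.5,240),(335.5,239),(249.5,306),(248.5,280)])
Q=np.array([[-.065,.073,0],[.065,.073,0],[-.065,-.035,.016],[-.065,.013,.012]])
s=least_squares(lambda p:(proj("wrist",b2w(p,Q))-uv).ravel(),b0);b=s.x
print("block",b,s.fun.round(1))
x,f=fitbar("wrist",np.load("wb0.npy").astype(np.float32),x0);print("bar",x,f,w2b(b,x[:2]),x[2]-b[2])
print("orange right end",w2b(b,onz("wrist",[(205,141),(220,125)],.018)))
np.save("st.npy",[b,x]);p,R=tool()
T=b2w(b,[x[0]*0+w2b(b,x[:2])[0,0],.205,.06])[0];print("shift tool units",R.T@(T-p)/.05)
```

```text
block [0.58544877 0.15346145 0.08675104] [-0.3  0.1  0.1  0.1 -0.1  0.7  0.3 -0.8]
bar [0.54251571 0.29103713 0.15801808] 51.875 [[-0.03085174  0.14077814]] 0.0712670459041758
orange right end [[-0.11585248  0.2221768 ]
 [-0.09588014  0.24178724]]
t 2.55 world [0.5208 0.3397 0.2313] block y,x [[-0.0483  0.1912]] z 0.2313 tool-y heading-block deg -0.53 tilt [ 0. -0. -1.] F [ 0.2 -0.7  0.1]
shift tool units [0.27958353 0.34573571 3.4268063 ]
```

```bash
python3 -m crank '[[0.8,[0.02,0.09,0.86],-0.5],[0.8,[0.02,0.09,0.86],0],[0.8,[0.02,0.09,0.86],0],[0.8,[0.02,0.09,0.86],0],[0.8,[0,0,0],0]]'; python3 -m crank '[[0.8,[0,0,0.4],0],[0.8,[0,0,0.4],0],[0.8,[0,0,0.06],0],[0.8,[0,0,0],0]]'
python3 - <<'E'
from h import *
tool()
im=env.camera("side");cv2.imwrite("pics/s2.png",cv2.resize(im[120:300,130:400],None,fx=2.9,fy=2.9,interpolation=2)[:,:,::-1])
E
```

```text
time: 3.05
eef_pos: [0.5343, 0.3426, 0.0528]
eef_rot: [0.676, 0.736, -0.007, -0.002]
force: [-1.6, 0.6, 0.4]
grip_width: 0.0685
grip_force: 0.0
time: 3.45
eef_pos: [0.5391, 0.3454, 0.0178]
eef_rot: [0.677, 0.736, 0.001, 0.0]
force: [0.5, 0.2, -0.6]
grip_width: 0.0687
grip_force: 0.0
t 3.45 world [0.5391 0.3454 0.0178] block y,x [[-0.0295  0.1953]] z 0.0178 tool-y heading-block deg -0.14 tilt [ 0.001  0.001 -1.   ] F [ 0.5  0.2 -0.6]
```

View pics/s2.png

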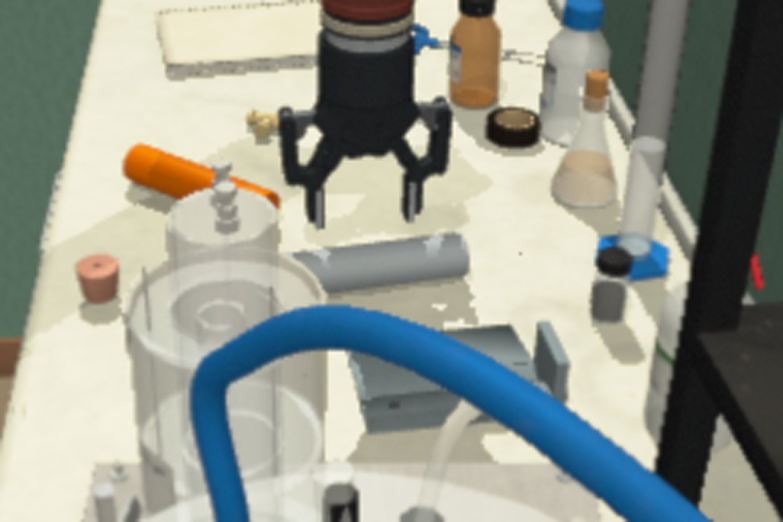

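The fingertips show at crop (319,226) and (410,220), i.e. about (240,198) and (271,196), just behind the bar. I'll estimate their height.

Run:
```python
from h import *
b=np.load("st.npy")[0]
for z in(.01,.015,.02,.025,.03): print(z,w2b(b,onz("side",[(240,197.9),(271.4,195.9)],z)).round(3).tolist())
```

```text
0.01 [[-0.063, 0.214], [0.015, 0.212]]
0.015 [[-0.064, 0.207], [0.013, 0.205]]
0.02 [[-0.065, 0.199], [0.011, 0.197]]
0.025 [[-0.066, 0.191], [0.009, 0.189]]
0.03 [[-0.067, 0.184], [0.008, 0.181]]
```

```bash
python3 -m crank '[[0.8,[0,0,0.12],0],[0.8,[0,0,0.12],0],[0.8,[0,0,0.1],0],[0.8,[0,0,0],0]]'; python3 -m crank '[[0.8,[-0.07,0,0],0],[0.8,[-0.07,0,0],0],[0.8,[-0.07,0,0],0],[0.8,[-0.07,0,0],0],[0.8,[-0.07,0,0],0]]'; python3 -m crank '[[0.8,[-0.05,0,0],0],[0.8,[-0.05,0,0],0],[0.8,[-0.05,0,0],0],[0.8,[-0.05,0,0],0],[0.8,[-0.05,0,0],0]]';python3 -m crank '[[0.8,[-0.05,0,0],0],[0.8,[-0.05,0,0],0],[0.8,[-0.05,0,0],0],[0.8,[-0.05,0,0],0],[0.8,[-0.05,0,0],0]]'
cat > look.py <<'E'
from h import *
import sys
b,x0=np.load("st.npy");z=float(sys.argv[1])
p,R=tool()
im=env.camera("scene");L=[r for r in env.cut_out("bar","scene")]
for r in L:
    mk=np.array(r["pixels"],np.float32);c=np.argwhere(mk>0).mean(0)[::-1];g=onz("scene",[c],z)[0]
    if w2b(b,g)[0,1]>.2 : continue
    x,f=fitbar("scene",mk,[g[0],g[1],b[2]+.03],z);print("bar block",w2b(b,x[:2]).round(4),"yaw",round(x[2]-b[2],3),"res",f,mk.sum(),r["conf"])
if len(sys.argv)>2: cv2.imwrite(sys.argv[2],cv2.resize(im[140:300,180:400],None,fx=3.5,fy=3.5,interpolation=2)[:,:,::-1])
E
python3 look.py .018 pics/c3.png
```

```text
time: 3.9
eef_pos: [0.5378, 0.3447, -0.0016]
eef_rot: [0.677, 0.736, -0.001, -0.0]
force: [-0.5, -0.8, -0.1]
grip_width: 0.0681
grip_force: 0.0
time: 4.4
eef_pos: [0.5401, 0.3271, -0.0006]
eef_rot: [0.677, 0.736, 0.0, 0.0]
force: [0.2, 0.3, -0.1]
grip_width: 0.0679
grip_force: 0.0
time: 4.9
eef_pos: [0.541, 0.3151, -0.0007]
eef_rot: [0.677, 0.736, 0.0, -0.0]
force: [0.5, 0.5, -0.1]
grip_width: 0.0681
grip_force: 0.1
time: 5.4
eef_pos: [0.542, 0.3025, -0.0007]
eef_rot: [0.677, 0.736, -0.0, -0.0]
force: [0.0, 0.5, -0.5]
grip_width: 0.0683
grip_force: 0.1
t 5.4 world [ 0.542   0.3025 -0.0007] block y,x [[-0.0303  0.1522]] z -0.0007 tool-y heading-block deg -0.18 tilt [-0. -0. -1.] F [ 0.   0.5 -0.5]
bar block [[-0.0309  0.1207]] yaw 0.07 res 31.70703125 854.0 0.95
bar block [[ 0.0059 -0.008 ]] yaw 0.039 res 1370.3984375 2366.0 0.35
```

View pics/c3.png

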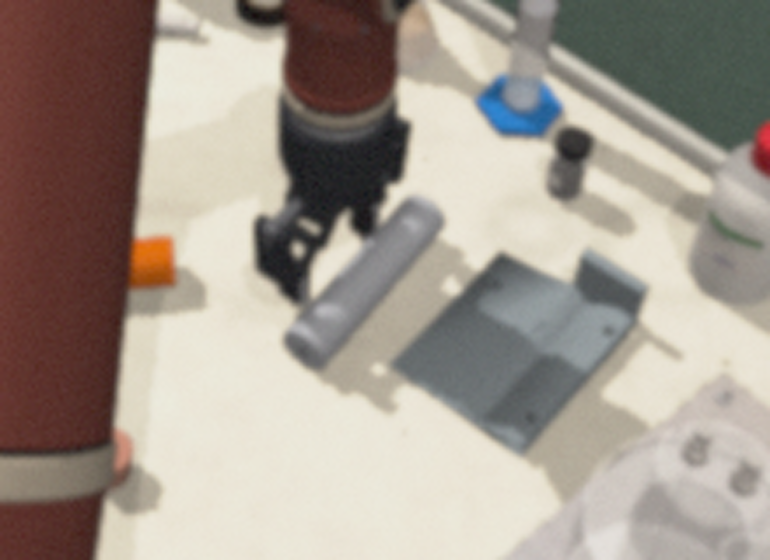

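The bar is rolling ahead of the fingers (centre near crop 365,280), still yawed about 0.07 rad. I'll continue.

```bash
python3 -m crank '[[0.8,[-0.05,0,0],0],[0.8,[-0.05,0,0],0],[0.8,[-0.05,0,0],0],[0.8,[-0.05,0,0],0],[0.8,[-0.05,0,0],0]]';python3 -m crank '[[0.8,[-0.05,0,0],0],[0.8,[-0.05,0,0],0],[0.8,[-0.05,0,0],0],[0.8,[-0.05,0,0],0],[0.8,[-0.05,0,0],0]]'
python3 look.py .018
```

```text
time: 6.0
eef_pos: [0.5431, 0.29, -0.0007]
eef_rot: [0.677, 0.736, -0.0, 0.0]
force: [-0.1, -0.0, 0.3]
grip_width: 0.0681
grip_force: 0.1
time: 6.5
eef_pos: [0.5441, 0.2776, -0.0007]
eef_rot: [0.677, 0.736, -0.0, -0.0]
force: [-0.0, -0.3, 0.1]
grip_width: 0.0682
grip_force: 0.1
t 6.5 world [ 0.5441  0.2776 -0.0007] block y,x [[-0.0304  0.1273]] z -0.0007 tool-y heading-block deg -0.17 tilt [-0. -0. -1.] F [-0.  -0.3  0.1]
bar block [[-0.0308  0.0954]] yaw 0.065 res 61.08203125 839.0 0.64
```

```bash
python3 -m crank '[[0.8,[-0.05,0,0],0],[0.8,[-0.05,0,0],0],[0.8,[-0.05,0,0],0],[0.8,[-0.05,0,0],0],[0.8,[-0.05,0,0],0]]';python3 -m crank '[[0.8,[-0.05,0,0],0],[0.8,[-0.05,0,0],0],[0.8,[-0.05,0,-0.01],0],[0.8,[-0.05,0,-0.01],0],[0.8,[-0.05,0,-0.01],0]]';python3 -m crank '[[0.8,[-0.05,0,-0.01],0],[0.8,[-0.05,0,-0.01],0],[0.8,[-0.05,0,-0.01],0],[0.8,[-0.05,0,-0.01],0],[0.8,[-0.05,0,-0.01],0]]'
python3 look.py .021
```

```text
time: 7.1
eef_pos: [0.5452, 0.265, -0.0007]
eef_rot: [0.677, 0.736, -0.0, 0.0]
force: [-0.3, 0.3, 0.0]
grip_width: 0.0685
grip_force: 0.1
time: 7.6
eef_pos: [0.5466, 0.2534, 0.0011]
eef_rot: [0.677, 0.736, 0.001, 0.0]
force: [0.6, 1.3, -0.9]
grip_width: 0.0681
grip_force: 0.7
time: 8.1
eef_pos: [0.5473, 0.2404, 0.0034]
eef_rot: [0.677, 0.736, 0.0, -0.0]
force: [-0.3, 3.4, 2.6]
grip_width: 0.0682
grip_force: 1.8
t 8.1 world [0.5473 0.2404 0.0034] block y,x [[-0.0305  0.0899]] z 0.0034 tool-y heading-block deg -0.15 tilt [ 0.  0. -1.] F [-0.3  3.4  2.6]
bar block [[-0.0273  0.0611]] yaw -0.006 res 31.390625 936.0 0.85
```

```bash
python3 -m crank '[[0.8,[-0.05,0,-0.01],0],[0.8,[-0.05,0,-0.01],0],[0.8,[-0.05,0,-0.01],0],[0.8,[-0.05,0,-0.01],0],[0.8,[-0.05,0,-0.01],0]]';python3 -m crank '[[0.8,[-0.05,0,-0.01],0],[0.8,[-0.05,0,-0.01],0],[0.8,[-0.05,0,-0.01],0],[0.8,[-0.05,0,-0.01],0],[0.8,[-0.05,0,-0.01],0]]';python3 -m crank '[[0.8,[-0.05,0,-0.01],0],[0.8,[-0.05,0,-0.01],0],[0.8,[-0.05,0,-0.01],0],[0.8,[-0.05,0,-0.01],0],[0.8,[-0.05,0,-0.01],0]]'
python3 look.py .028
```

```text
time: 8.7
eef_pos: [0.5482, 0.2275, 0.0058]
eef_rot: [0.677, 0.736, -0.0, 0.0]
force: [-0.4, 3.2, -0.2]
grip_width: 0.0682
grip_force: 1.8
time: 9.2
eef_pos: [0.5493, 0.2153, 0.0083]
eef_rot: [0.677, 0.736, -0.0, -0.0]
force: [-0.8, 3.5, 1.6]
grip_width: 0.0684
grip_force: 1.8
time: 9.7
eef_pos: [0.5504, 0.2028, 0.0108]
eef_rot: [0.677, 0.736, -0.0, -0.0]
force: [0.3, 4.5, 1.3]
grip_width: 0.0686
grip_force: 1.8
t 9.7 world [0.5504 0.2028 0.0108] block y,x [[-0.0307  0.0522]] z 0.0108 tool-y heading-block deg -0.17 tilt [-0. -0. -1.] F [0.3 4.5 1.3]
bar block [[-0.0273  0.024 ]] yaw -0.002 res 24.421875 980.0 0.6
```

Crest is 11 mm away; slower now, 1 mm per row.

```bash
python3 -m crank '[[0.8,[-0.04,0,-0.008],0],[0.8,[-0.04,0,-0.008],0],[0.8,[-0.03,0,0],0],[0.8,[-0.03,0,0],0],[0.8,[-0.02,0,0],0]]';python3 -m crank '[[0.8,[-0.02,0,0],0],[0.8,[-0.02,0,0],0],[0.8,[-0.02,0,0],0],[0.8,[-0.02,0,0],0],[0.8,[-0.02,0,0],0]]'
python3 look.py .028
```

```text
time: 10.3
eef_pos: [0.551, 0.1943, 0.0115]
eef_rot: [0.677, 0.736, -0.0, 0.0]
force: [0.2, 2.1, 1.8]
grip_width: 0.0679
grip_force: 1.1
time: 10.8
eef_pos: [0.5513, 0.1893, 0.0114]
eef_rot: [0.677, 0.736, -0.001, 0.0]
force: [0.0, 1.2, -0.2]
grip_width: 0.0684
grip_force: 0.0
t 10.8 world [0.5513 0.1893 0.0114] block y,x [[-0.0309  0.0387]] z 0.0114 tool-y heading-block deg -0.21 tilt [-0.001 -0.001 -1.   ] F [ 0.   1.2 -0.2]
bar block [[-0.0289 -0.0017]] yaw -0.017 res 41.375 1024.0 0.93
```

```bash
python3 -m crank '[[0.8,[0.2,0,0],0],[0.8,[0.3,0,0],0],[0.8,[0,0,-0.6],0],[0.8,[0,0,-0.8],0],[0.8,[0,0,-0.4],0]]'
python3 - <<'E'
from h import *
im=env.camera("scene");cv2.imwrite("pics/f4.png",im[:,:,::-1])
tool()
i=env.camera("wrist");cv2.imwrite("pics/w4.png",i[:,:,::-1])
E
python3 look.py .025
```

```text
time: 11.4
eef_pos: [0.5504, 0.2179, 0.1045]
eef_rot: [0.676, 0.737, 0.002, 0.001]
force: [0.3, 0.7, 0.3]
grip_width: 0.0684
grip_force: 0.0
t 11.45 world [0.552  0.2184 0.1071] block y,x [[-0.0277  0.0676]] z 0.1071 tool-y heading-block deg -0.03 tilt [ 0.004  0.009 -1.   ] F [0.7 0.7 2. ]
t 11.5 world [0.5514 0.218  0.1051] block y,x [[-0.0284  0.0673]] z 0.1051 tool-y heading-block deg -0.03 tilt [ 0.003  0.007 -1.   ] F [ 0.2  0.1 -0. ]
bar block [[-0.0276 -0.0004]] yaw -0.014 res 46.66796875 958.0 0.57
```

View pics/f4.png

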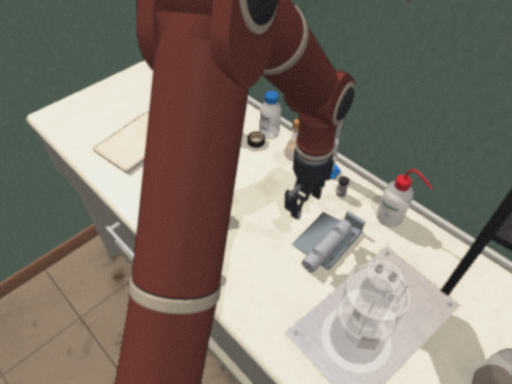

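View pics/w4.png

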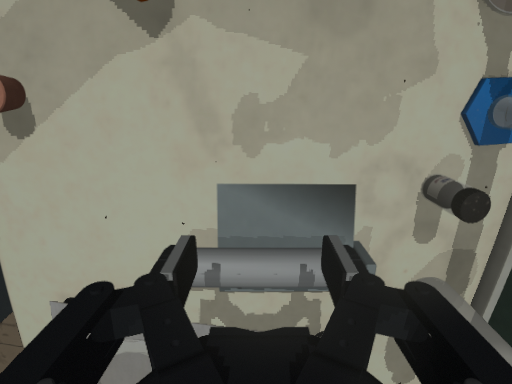

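The bar lies in the V (scene ~333,243; wrist rows 248–288). A glass jar stands on a sheet to the right (base about 358,345 in the scene image); I'll check clearance.

Run:
```python
from h import *
b=np.load("st.npy")[0]
print(onz("scene",[(322,345),(358,345),(392,345),(358,372),(340,325),(290,332),(375,250)],0).round(3))
T=b2w(b,[-.15,0,.08])[0];print("above target",T)
```

```text
[[ 0.381  0.015  0.   ]
 [ 0.433 -0.035  0.   ]
 [ 0.482 -0.081  0.   ]
 [ 0.391 -0.066  0.   ]
 [ 0.44   0.016  0.   ]
 [ 0.355  0.077  0.   ]
 [ 0.641  0.073  0.   ]]
above target [0.43601284 0.14046511 0.08      ]
```

```bash
python3 -m crank '[[0,[-0.34,-0.61,0],0],[0,[-0.34,-0.61,0],0],[0,[-0.34,-0.61,0],0],[0,[-0.33,-0.61,0],0],[0,[0,0,0],0]]'; python3 -m crank '[[0,[0,0,0.3],0],[0,[0,0,0.3],0],[0,[0,0,0],0],[0,[0,0,0],0],[0,[0,0,0],0]]'
python3 - <<'E'
from h import *
tool()
i=env.camera("wrist");cv2.imwrite("pics/w5.png",i[:,:,::-1])
E
```

```text
time: 12.1
eef_pos: [0.4266, 0.1345, 0.0999]
eef_rot: [0.678, 0.735, -0.005, -0.003]
force: [-0.6, -1.0, 0.2]
grip_width: 0.0002
grip_force: 0.0
time: 12.6
eef_pos: [0.4338, 0.1379, 0.0717]
eef_rot: [0.677, 0.736, 0.0, 0.0]
force: [-0.2, 0.2, 0.8]
grip_width: 0.0002
grip_force: 0.0
t 12.6 world [0.4338 0.1379 0.0717] block y,x [[-0.1524 -0.0024]] z 0.0717 tool-y heading-block deg -0.15 tilt [ 0.  0. -1.] F [-0.2  0.2  0.8]
```

View pics/w5.png

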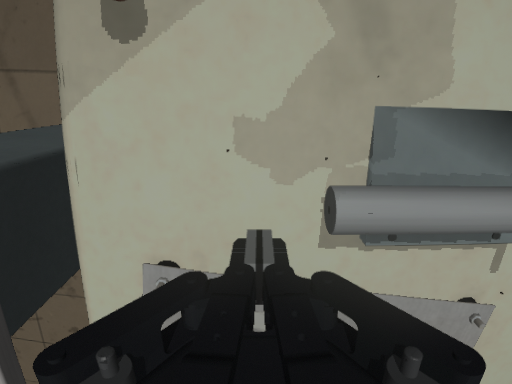

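The wrist view shows the shut fingers at (258,240) and the bar's near end at (331,210), clear to descend and push along +tool y.

```bash
python3 -m crank '[[0,[0.02,0,0.4],0],[0,[0.02,0,0.4],0],[0,[0,0,0.3],0],[0,[0,0,0.05],0],[0,[0,0,0],0]]'; python3 -m crank '[[0,[0,0.12,0],0],[0,[0,0.12,0],0],[0,[0,0.12,0],0],[0,[0,0.08,0],0],[0,[0,0.04,0],0]]'; python3 -m crank '[[0,[0,0.04,0],0],[0,[0,0.04,0],0],[0,[0,0.04,0],0],[0,[0,0.04,0],0],[0,[0,0.04,0],0]]'; python3 -m crank '[[0,[0,0.04,0],0],[0,[0,0.04,0],0],[0,[0,0.04,0],0],[0,[0,0.04,0],0],[0,[0,0.04,0],0]]'
python3 look.py .025
```

```text
time: 13.15
eef_pos: [0.4334, 0.1396, 0.0142]
eef_rot: [0.677, 0.736, -0.0, -0.0]
force: [0.9, -0.4, -0.1]
grip_width: -0.0
grip_force: 0.0
time: 13.65
eef_pos: [0.4581, 0.1416, 0.0143]
eef_rot: [0.677, 0.736, 0.0, 0.0]
force: [-0.9, -0.9, 0.3]
grip_width: -0.0003
grip_force: 0.0
time: 14.15
eef_pos: [0.4672, 0.1424, 0.0141]
eef_rot: [0.677, 0.736, -0.0, -0.0]
force: [-0.3, -0.6, -0.5]
grip_width: -0.0
grip_force: 0.0
time: 14.65
eef_pos: [0.4762, 0.1431, 0.0139]
eef_rot: [0.677, 0.736, -0.001, -0.001]
force: [-2.2, -0.9, 0.2]
grip_width: -0.0001
grip_force: 1.3
t 14.65 world [0.4762 0.1431 0.0139] block y,x [[-0.1098 -0.0008]] z 0.0139 tool-y heading-block deg -0.16 tilt [-0.    -0.002 -1.   ] F [-2.2 -0.9  0.2]
bar block [[-0.0179 -0.0046]] yaw 0.07 res 369.9765625 623.0 0.58
```

```bash
python3 -m crank '[[0,[0,0.04,0],0],[0,[0,0.04,0],0],[0,[0,0.04,0],0]]'; python3 -m crank '[[0,[0,0.03,0],0],[0,[0,0.03,0],0]]'; python3 -c "from h import *;tool()"
```

```text
time: 15.05
eef_pos: [0.4836, 0.1437, 0.014]
eef_rot: [0.677, 0.736, 0.0, 0.0]
force: [-2.3, 0.2, -1.3]
grip_width: -0.0002
grip_force: 1.0
time: 15.25
eef_pos: [0.4855, 0.1439, 0.014]
eef_rot: [0.677, 0.736, -0.001, -0.001]
force: [-4.9, -0.5, 1.7]
grip_width: 0.0004
grip_force: 2.4
t 15.25 world [0.4855 0.1439 0.014 ] block y,x [[-0.1004 -0.0009]] z 0.014 tool-y heading-block deg -0.18 tilt [-0.    -0.002 -1.   ] F [-4.9 -0.5  1.7]
```

```bash
for i in 1; do python3 -m crank '[[0,[0,0.02,0],0]]'; python3 -m crank '[[0,[0,0.02,0],0]]'; python3 -m crank '[[0,[0,0.02,0],0]]'; done; python3 -c "from h import *;tool()"
```

```text
time: 15.35
eef_pos: [0.4855, 0.1439, 0.014]
eef_rot: [0.677, 0.736, -0.001, -0.001]
force: [-6.7, -0.0, 3.8]
grip_width: -0.0002
grip_force: 3.1
time: 15.45
eef_pos: [0.4855, 0.1439, 0.014]
eef_rot: [0.677, 0.736, -0.002, -0.002]
force: [-7.2, -1.2, 4.9]
grip_width: 0.0
grip_force: 3.8
time: 15.55
eef_pos: [0.4854, 0.1439, 0.014]
eef_rot: [0.677, 0.736, -0.003, -0.003]
force: [-8.3, -1.2, 5.8]
grip_width: 0.0001
grip_force: 4.5
t 15.55 world [0.4854 0.1439 0.014 ] block y,x [[-0.1005 -0.0009]] z 0.014 tool-y heading-block deg -0.15 tilt [-0.    -0.008 -1.   ] F [-8.3 -1.2  5.8]
```

The bar is against the stop: the tool no longer advances and the force is rising. Backing off and checking.

```bash
python3 -m crank '[[0,[0,-0.05,0],0],[0,[0,-0.06,0],0],[0,[0,-0.2,0],0],[0,[0,-0.4,0],0],[0,[0,-0.4,0],0]]'; python3 -m crank '[[0,[0,0,-0.8],0],[0,[0,0,-0.8],0],[0,[0,0,-0.8],0],[0,[0,0,-0.8],0],[0,[0,0,0],0]]'; python3 -m crank '[[0,[0.4,0.2,0],0],[0,[0.4,0.2,0],0],[0,[0,0,0],0],[0,[0,0,0],0],[0,[0,0,0],0]]'
python3 look.py .025
python3 - <<'E'
from h import *
b,x0=np.load("st.npy");tool()
im=env.camera("wrist");cv2.imwrite("pics/w6.png",im[:,:,::-1])
for r in env.cut_out("bar","wrist"):
    mk=np.array(r["pixels"],np.float32);c=np.argwhere(mk>0).mean(0)[::-1];g=onz("wrist",[c],.025)[0]
    x,f=fitbar("wrist",mk,[g[0],g[1],b[2]+.03],.025);print(r["rect"],r["conf"],w2b(b,x[:2]),x[2]-b[2],f,mk.sum())
E
```

```text
time: 16.05
eef_pos: [0.4346, 0.1397, 0.0145]
eef_rot: [0.677, 0.736, 0.001, 0.001]
force: [-0.6, -0.0, -0.2]
grip_width: 0.0001
grip_force: 0.0
time: 16.55
eef_pos: [0.438, 0.1407, 0.1792]
eef_rot: [0.677, 0.736, 0.006, 0.003]
force: [1.0, 0.2, -0.3]
grip_width: 0.0001
grip_force: 0.0
time: 17.05
eef_pos: [0.4499, 0.1798, 0.1737]
eef_rot: [0.677, 0.736, -0.001, 0.0]
force: [0.1, -0.3, 0.8]
grip_width: -0.0003
grip_force: 0.0
t 17.05 world [0.4499 0.1798 0.1737] block y,x [[-0.1328  0.038 ]] z 0.1737 tool-y heading-block deg -0.26 tilt [-0.001 -0.001 -1.   ] F [ 0.1 -0.3  0.8]
bar block [[-0.0136 -0.0011]] yaw -0.004 res 21.421875 993.0 0.69
t 17.15 world [0.4501 0.1799 0.1739] block y,x [[-0.1326  0.0381]] z 0.1739 tool-y heading-block deg -0.27 tilt [-0.001 -0.001 -1.   ] F [-0.8 -1.  -0.2]
[300.4, 192.6, 136.9, 30.9] 0.69 [[-0.01101781  0.00017344]] -0.00880470065733778 102.98828125 4349.0
```

View pics/w6.png

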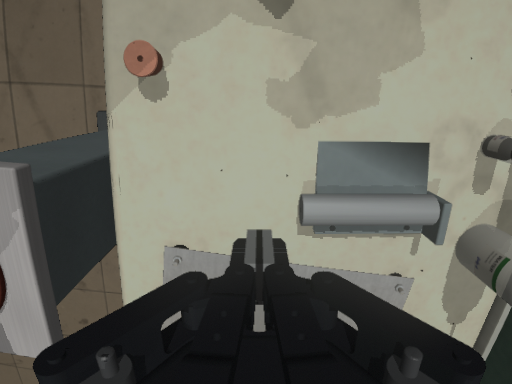

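The bar lies in the V (300–437, row 209) with its far end at the stop plate. The wrist fit gives x = -0.011, y = 0.000 and yaw -0.009 in the block frame, within limits.

```bash
python3 -c "from station import env;print(env.finish_job())"
```

```text
the job is handed in; nothing more can be done
None
```

The bar was rolled up the ramp into the V and pushed against the end stop; the last wrist-camera fit put it 1 mm from the seat point along the V, so I handed the job in, and no verdict came back.

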